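Shut the dust extractor's filter lid and lock its quarter-turn stud

TASK

Close the sprung filter lid of the desktop dust extractor and lock it: line the stud's wing up with its entry slot, press the stud gently down through the slot until you feel it bottom softly, turn it a full quarter turn clockwise, then let go. The lid must stay shut flush by itself; never force the stud, neither pressing nor turning, and leave the other things on the desk alone.

Things in the scene. Friction and masses are not known exactly. Their poses are not given: they have to be found in the camera images.
- machine: Dust extractor, a fixed grey sheet-metal box on the desk, 220 mm (x) by 250 mm (y), 108 mm tall, a hinged lid over most of its top. Origin: on the desk, 30 mm towards +y from the middle of its outline; z up. Beyond the hinge, at its -y end, is the motor housing, 64 mm wide and 108 mm tall, on which a small jar stands.
- hinge (a point): Middle of the lid's hinge line, on the fixed box, 100 mm above the desk, level with the shut lid's underside. x runs along the hinge line, y points level from the hinge across the box to the lid's free edge, z up. The lid (212 mm along x, 8 mm thick, reaching 180 mm from the hinge) turns about this x axis, free edge upward.
- lid (a joint): Angle of the lid (rad): 0 shut flush, grows as its free edge rises. A weak spring holds it ajar (about 0.15 to 0.35); pushing it shut takes under 3 N at the stud, and it springs open again if it is not locked.
- stud_head (a point): Centre of the stud's steel wing, a bar 34 mm long, 10 mm thick, 20 mm tall, pinched across its 10 mm. It stands on a steel disc 44 mm across, 5 mm thick, whose upper face is 10 mm below this point: fingertips can press on it. Stud axis square to the lid, 110 mm from mid-hinge; this point is 54 mm above the lid's underside while not pressed. x along the wing, z away from the lid.
- push (a joint): How far the stud is pressed into the lid (m): 0 out, 0.0295 at most. Spring: 4 N at first, plus 100 N per m. With the lid flush it must go in 7.5 to 25 mm (unseen, differs each time) until its lug is through the socket's slot; 1.5 mm further it bottoms on a rubber pad, 15 N per mm. Let go once turned, the lug springs up under the slot plate and holds the lid.
- turn (a joint): How far the stud is turned (rad): 0 = lug in line with the slot, wing parallel to the hinge (a stop); pi/2 = locked (a stop); grows clockwise seen from above. At the start it stands up to 0.5 from 0 and must be turned back before it can enter the slot. It stays where it is left. It turns freely above the slot as well as below it, but not within, so turning freely is no sign of being through.
- lug: The stud's steel cross lug under the lid, 20 x 5 x 4 mm, parallel to the wing, fixed to the stud. Origin on the stud's axis, level with the lid's underside while not pressed; the lug's centre is 18 mm below it. It has 1.5 mm play in the slot on each side. Over 12 N between lug and slot or pad damages them.
- cup: Brown paper cup, 95 mm tall, 80 mm wide, on the desk (origin: centre of its underside); leave alone.
- jar_a: Small glass paint jar with black cap, 42 mm tall, 40 mm wide, on the desk beside the lid's free edge (origin: centre of its underside); leave alone.
- jar_b: Small clear jar with white cap, 34 mm tall, 36 mm wide, on the extractor's motor housing beside the hinge (origin: centre of its underside); leave alone.
- brush: Paint brush lying on the desk beside the extractor (origin: under its middle); leave alone.
- glue: White glue bottle, 120 mm tall, 44 mm wide (origin: centre of its underside); leave alone.
- jar_lid: White ring-shaped jar lid, 42 mm wide, 8 mm tall (origin: centre of its underside); leave alone.
- key: Large cardboard key cut-out lying on the desk, 270 mm long, 5 mm thick (origin: under its middle); leave alone.

How it is judged:
On the way, in this order (a step that is already met when the one before it is completed fails the run):
1. the lid is brought down almost shut (value of joint lid below 0.06 rad).
2. the stud is pressed in at least 6 mm with the lid shut, not yet turned (value of joint lid below 0.02 rad and value of joint push above 0.006 m and value of joint turn below 0.4 rad).
3. the stud is turned a quarter turn while in (value of joint push above 0.006 m and value of joint turn above 1.3 rad), for 0.1 s.
At the end, for the whole second after the job is handed in: The lid is shut flush (within 0.02 rad) and at rest, held by its own stud, which is turned at least 75 degrees of its quarter turn with its lug under the slot plate (stud in by more than 6 mm) (all of step 3 and value of joint lid below 0.02 rad and velocity of joint lid below 0.05 rad/s); the robot touches nothing.
It fails at once if the stud's lug presses on the slot or the pad with over 12 N (contact force between lug and anything else above 12 N).
It fails at once if a bystander is moved by more than 2 cm (distance of any of cup, jar_a, jar_b, brush, glue, jar_lid, key from where it was at the start of the episode above 0.02 m).
It also fails if it takes over 72 s, if anything falls off the work surface, if the arm or the gripper's body presses on something with over 40 N, if the wrist force passes 120 N, or if a joint passes its speed limit or range.

ROBOT

A 6-joint arm with a two-finger parallel gripper is mounted at the origin on the work surface. World frame = base frame: x ahead of the robot, y to its left, z up, the work surface at z = 0. Lengths are in m, angles in rad, forces in N, time in s.
With the tool pointing down it reaches from about 0.35 to 0.875 m from the base axis. Payload 4.2 kg.
Tool frame: the origin (TCP) lies midway between the tips of the shut fingers; the grasp point (between the pads) lies 19 mm behind it; z points along the fingers, y is the line along which they close (so a half turn about z gives the same grasp; the last joint's range is limited). The gripper opens to 87 mm and grips with 3 to 60 N. Pads are 19 mm wide; open, the fingers measure 117 mm over their backs; the gripper's body (75 mm by 190 mm) begins 51 mm behind the grasp point.
Start: joints at [1.504, 0.385, 0.008, 0, -1.194, -0.259], TCP at [0.2, 0.592, 0.223] pointing down, gripper open.
Joint ranges: [-3.14, 3.14], [-1.21, 2.06], [-1.07, 1.41], [-3.16, 2.05], [-2.99, -0.16], [-3.1, 3.1]. Speed limits (rad/s): [2.79, 2.79, 3.14, 3.14, 3.14, 3.14].

INTERFACE

Orientations are given as [roll, pitch, yaw] about the fixed x, y, z axes, in that order (R = Rz(yaw) Ry(pitch) Rx(roll)).
In Python, from bench import robot, jaws, kinematics, cams gives the robot as it stands. Calls block until the motion is done:
- robot.reach(position, orientation): joint-space move of the TCP to a pose.
- robot.line_to(position, rotation=None, vel=0.15, stop_force=None): straight line of the TCP; rotation=None keeps the orientation; vel is the mean speed in m/s. With stop_force (N) it stops when the force on the tool has changed by that much, and returns True; else False.
- robot.goto_joints(angles): joint-space move.
- jaws.gripper_to(opening, strength=None): opening from 0.0 (shut) to 1.0 (fully open); strength is the grip in N (None keeps the last); returns when the fingers have stopped.
- robot.pause(seconds).
- kinematics.solve_ik(position, orientation): joint angles nearest the present ones, or None.
- robot.state(): the state.
- cams.get_image(name): name is "scene" or "top" or "wrist"; returns (picture, depth): 480x640x3 uint8, red, green, blue; 480x640 float32, m along the optical axis (not along the pixel's ray), 0 where there is no reading.
- cams.camera_info(name): a dict with "fx", "fy", "cx", "cy" (pixels), "origin" and "attitude" of the camera in the world; the wrist camera has in their place "tool_from_camera" (4x4, takes a point from camera to tool coordinates, whose origin is the TCP and whose axes are the flange's). Camera axes: x right, y down, z forward; pixel columns grow to the right and rows downward; lengths in m; the calibration is good to about 2 mm. A picture is of the moment at which its call begins: read the wrist's pose just before it. camera_info takes no time and is no camera call.
A pose or a line that the arm cannot do raises robot.IKError and nothing moves.
- robot.finish_job(): hands the job in; it is judged then, once.
The state is a dict: "clock": time; "joints": joint angles; "qd": joint speeds; "joint_efforts": joint torques, N m; "eef_pos": TCP position; "eef_rot": TCP orientation; "force": force on the tool from outside, world axes, zero at the start; "torque": the same for the moment, N m; "finger_gap": opening from 0.0 (shut) to 1.0 (fully open); "grasp_force": force on a finger pad.
Only numpy, scipy, OpenCV 4.12 (cv2) and the standard library are available. Lean on these libraries where they do the work, as an engineer would, in place of code of your own. Each camera call takes 0.05 s, during which the arm holds its last target. There are 200 camera calls.

## Working session

There is one attempt and no reset: what is moved stays moved. The work goes in short steps, each a Python script; the robot and the scene stay as the last script left them, time stands still between calls to the robot, and variables do not carry over. Pictures are saved under pics/ and viewed, at most 10 in all, crops included, and the job is handed in when it is done.

```bash
mkdir -p pics; ls; cat > h.py <<'E'
import numpy as np, cv2
from scipy.spatial.transform import Rotation as R
from bench import robot, jaws, kinematics, cams
def cloud(name):
    s=robot.state(); im,d=cams.get_image(name); c=cams.camera_info(name)
    v,u=np.mgrid[:480,:640]
    P=np.stack([(u-c['cx'])/c['fx']*d,(v-c['cy'])/c['fy']*d,d],-1)
    if name=='wrist':
        T=np.array(c['tool_from_camera']); P=P@T[:3,:3].T+T[:3,3]
        P=P@R.from_euler('xyz',s['eef_rot']).as_matrix().T+np.array(s['eef_pos'])
    else:
        A=np.array(c['attitude']); A=A if A.shape==(3,3) else R.from_euler('xyz',A).as_matrix()
        P=P@A.T+np.array(c['origin'])
    P[d==0]=np.nan
    return im,P
def save(im,n): cv2.imwrite('pics/'+n,cv2.cvtColor(im,cv2.COLOR_RGB2BGR))
E
python3 - <<'E'
from h import *
for n in ['scene','top']:
    im,P=cloud(n); save(im,n+'0.png'); np.save(n+'0.npy',P); print(cams.camera_info(n))
print(robot.state())
E
```

```text
pics
{'fx': 599.6175970678171, 'fy': 599.6175970678171, 'cx': 316.6189985173817, 'cy': 239.74772092649863, 'origin': array([1.04216967, 0.68551706, 1.20714177]), 'attitude': array([-2.48590097,  0.00386139,  2.55345297])}
{'fx': 435.25985669459686, 'fy': 435.25985669459686, 'cx': 317.1686674589092, 'cy': 232.50902031977176, 'origin': array([ 0.48427839, -0.03541712,  1.32254161]), 'attitude': array([-3.06695869,  0.02295662, -1.58127658])}
{'clock': 0.1, 'joints': array([ 1.50359534e+00,  3.85473329e-01,  6.75343458e-03, -4.32190145e-04,
       -1.19396644e+00, -2.58583557e-01]), 'qd': array([-0.00059225, -0.00297007,  0.00548933,  0.00230007,  0.00147373,
        0.00053233]), 'joint_efforts': array([-5.80542946e-04, -3.91692317e+01,  1.87934589e+01,  4.23182845e+00,
        1.34560035e-02, -7.38098947e-05]), 'eef_pos': array([0.1998556 , 0.59162209, 0.22156966]), 'eef_rot': array([ 3.13966276e+00, -9.50917696e-05, -3.25943862e-01]), 'force': array([ 0.0174687 , -0.47963141,  0.01304669]), 'torque': array([-0.04165917, -0.00773856, -0.03476108]), 'grasp_force': 0.0, 'finger_gap': 0.9974590137752708}
```

View pics/top0.png

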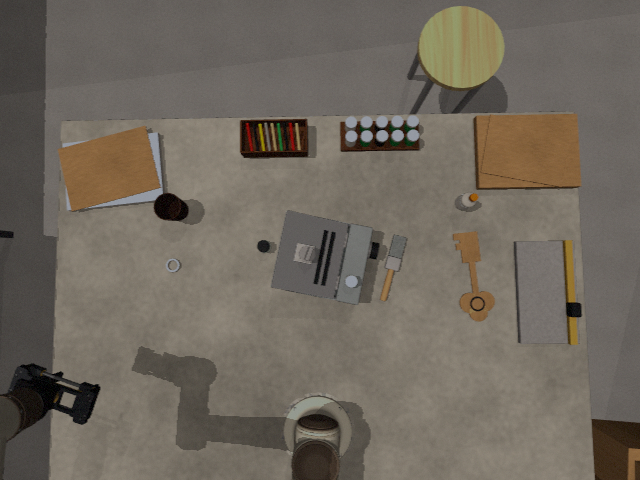

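View pics/scene0.png

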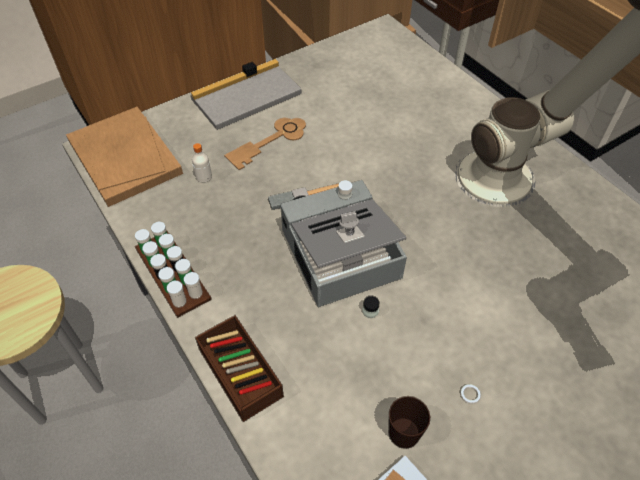

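The top view shows the extractor around px (325,257), with its lid's free edge to the left (world +y), the stud at about (306,253) and jar_a at (263,246). The scene view confirms the lid is ajar. Next I'll fit the lid plane and the housing.

```bash
python3 - <<'E'
from h import *
P=np.load('top0.npy')
for n,(u,v) in dict(stud=(306,253),jar_a=(263,246),jar_b=(351,282)).items(): print(n,P[v,u].round(3))
box=P[205:310,265:385].reshape(-1,3); box=box[np.isfinite(box[:,0])]
hs=box[(box[:,2]>.06)]
print('outline',cv2.minAreaRect((hs[:,:2]*1000).astype(np.float32)))
h=P[226:270,348:364].reshape(-1,3); print('housing z',np.nanmedian(h,0))
# lid plane
L=P[215:298,278:345].reshape(-1,3); L=L[np.isfinite(L[:,0])&(L[:,2]>.08)]
rng=np.random.default_rng(0);best=None
for _ in range(500):
    a=L[rng.choice(len(L),3,0)]; n=np.cross(a[1]-a[0],a[2]-a[0]); n/=np.linalg.norm(n)+1e-12
    k=abs((L-a[0])@n)<.003
    if best is None or k.sum()>best.sum(): best=k
Q=L[best]; c=Q.mean(0); n=np.linalg.svd(Q-c)[2][2]; n*=np.sign(n[2]); print('lid',c,n,'angle',np.arccos(n[2]),best.sum(),len(L), 'dir',np.degrees(np.arctan2(n[1],n[0])))
print('lid rect',cv2.minAreaRect((Q[:,:2]*1000).astype(np.float32)))
S=L[((L-c)@n>.02)]; print('stud pts',len(S),S.mean(0)); d=(S-c)@n; print(np.sort(d)[-10:])
E
```

```text
stud [0.516 0.02  0.182]
jar_a [0.542 0.153 0.042]
jar_b [ 0.438 -0.099  0.144]
outline ((504.11614990234375, -34.14701843261719), (280.0487060546875, 222.70867919921875), 77.92082977294922)
housing z [ 0.53105114 -0.11467514  0.10810278]
lid [0.50997466 0.00697394 0.13358898] [-0.06063837 -0.28402452  0.95689762] angle 0.29467141866694857 3679 4984 dir -102.05154190734903
lid rect ((508.99005126953125, 6.609710693359375), (178.96815490722656, 224.19276428222656), 88.98143768310547)
stud pts 208 [0.51503422 0.01720283 0.18029687]
[0.05785238 0.05786467 0.05794747 0.05819237 0.05871364 0.05894152
 0.0589915  0.0590985  0.05983508 0.06055667]
```

```bash
cat >> h.py <<'E'
YAW=-0.2103; HM=[.500,.0303]   # hinge in machine-axes coords
def geo():
    Rm=R.from_euler('z',YAW); H=Rm.apply([HM[0],HM[1],.1]); return Rm,H
def stud_pose(th,t,up,push=0,flip=0):
    """TCP pose with tip 'up' above the wing centre along stud axis"""
    Rm,H=geo(); Rl=Rm*R.from_euler('x',th)
    p=H+Rl.apply([0,.110,.054-push+up])
    return p,(Rl*R.from_euler('z',-t+flip)*R.from_euler('x',np.pi)).as_euler('xyz')
E
python3 - <<'E'
from h import *
for flip in (0,np.pi,-np.pi):
  for th,t,up in((.295,.2,.12),(.295,.2,-.008),(0,0,-.008),(0,1.57,-.03)):
    p,r=stud_pose(th,t,up,0,flip); q=kinematics.solve_ik(p,r); print(flip,p.round(3),r.round(2),None if q is None else np.round(q,2))
p,r=stud_pose(.295,.2,.12); robot.reach(p,r); 
im,P=cloud('wrist'); save(im,'w1.png'); np.save('w1.npy',P); s=robot.state(); print(s['clock'],s['eef_pos'],p,s['force'],s['joints'].round(2))
E
```

```text
0 [ 0.507 -0.021  0.298] [-2.85  0.06 -0.4 ] [ 0.09  0.13 -0.07 -0.29 -1.29  1.14]
0 [0.514 0.015 0.176] [-2.85  0.06 -0.4 ] [ 0.16  0.23 -0.25 -0.33 -1.    1.16]
0 [0.518 0.033 0.146] [ 3.14  0.   -0.21] [ 0.38  0.28 -0.36  0.   -0.93  0.98]
0 [0.518 0.033 0.124] [ 3.14  0.   -1.78] [ 0.38  0.3  -0.39  0.   -0.88 -0.59]
3.141592653589793 [ 0.507 -0.021  0.298] [ 2.85 -0.06  2.74] [ 0.09  0.13 -0.07 -0.29 -1.29 -2.  ]
3.141592653589793 [0.514 0.015 0.176] [ 2.85 -0.06  2.74] [ 0.16  0.23 -0.25 -0.33 -1.   -1.98]
3.141592653589793 [0.518 0.033 0.146] [3.14 0.   2.93] [ 0.38  0.28 -0.36 -0.   -0.93 -2.16]
3.141592653589793 [0.518 0.033 0.124] [3.14 0.   1.36] [ 0.38  0.3  -0.39  0.   -0.88  2.56]
-3.141592653589793 [ 0.507 -0.021  0.298] [ 2.85 -0.06  2.74] [ 0.09  0.13 -0.07 -0.29 -1.29 -2.  ]
-3.141592653589793 [0.514 0.015 0.176] [ 2.85 -0.06  2.74] [ 0.16  0.23 -0.25 -0.33 -1.   -1.98]
-3.141592653589793 [0.518 0.033 0.146] [3.14 0.   2.93] [ 0.38  0.28 -0.36 -0.   -0.93 -2.16]
-3.141592653589793 [0.518 0.033 0.124] [-3.14  0.    1.36] [ 0.38  0.3  -0.39  0.   -0.88  2.56]
2.6167 [ 0.50681291 -0.02059519  0.29826448] [ 0.50671974 -0.02128895  0.29846496] [-0.24874651  0.57581707 -0.33750161] [ 0.09  0.13 -0.07 -0.29 -1.29  1.14]
```

View pics/w1.png

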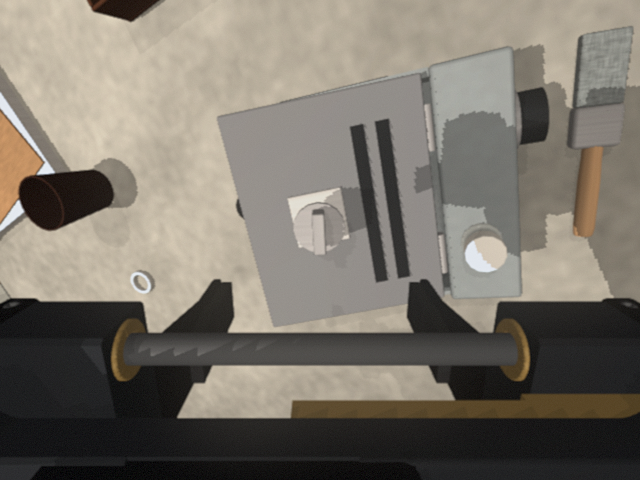

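The wrist view shows the stud's disc at about (320,228) with the wing upright near (318,231), nearly along the tool's x axis, and the fingers clear of everything. I'll measure in lid coordinates.

```bash
python3 - <<'E'
from h import *
P=np.load('w1.npy')
A=np.concatenate([P[130:190,250:345].reshape(-1,3),P[255:300,280:370].reshape(-1,3),P[120:250,240:285].reshape(-1,3)]); A=A[np.isfinite(A[:,0])]
for _ in range(4):
    c=A.mean(0); n=np.linalg.svd(A-c,full_matrices=False)[2][2]; n*=np.sign(n[2]); d=(A-c)@n; A=A[abs(d)<max(.0015,2*d.std())]
print('n',n,'th',np.arccos(n[2]),'yaw',np.arctan2(n[0],-n[1]),len(A),d.std())
yaw=np.arctan2(n[0],-n[1]); th=np.arccos(n[2])
ex=np.array([np.cos(-yaw),np.sin(-yaw),0])
# hinge direction sign: y axis = -horizontal part of n
ey=-n*[1,1,0]; ey/=np.linalg.norm(ey); ex=np.cross(ey,[0,0,1]); yw=np.arctan2(ex[1],ex[0])
ely=np.cross(n,ex)
print('machine yaw',yw)
S=P[185:260,285:352].reshape(-1,3); S=S[np.isfinite(S[:,0])]; h=(S-c)@n
print(np.histogram(h,bins=np.arange(-.005,.066,.005)))
for nm,k in (('wing',(h>.048)),('disc',(h>.03)&(h<.041))):
    q=S[k]; uv=np.c_[q@ex,q@ely].astype(np.float32)*1000
    print(nm,k.sum(),np.median(h[k]),cv2.minAreaRect(uv), 'mid xyz',q.mean(0))
    w=uv-uv.mean(0); v=np.linalg.svd(w)[2][0] if False else np.linalg.eigh(np.cov(w.T))[1][:,1]; print(' long axis deg in lid',np.degrees(np.arctan2(v[1],v[0])))
# hinge line on z: underside plane at z=.1
print('c in mach',c@ex,c@ey,c[2])
c0=c-.008*n; b=c0-ely*((c0[2]-.1)/ely[2]); print('hinge mach y',b@ey)
g=P[60:290,440:515].reshape(-1,3); g=g[(abs(g[:,2]-.108)<.004)]; print('housing',cv2.minAreaRect((g[:,:2]*1000).astype(np.float32)),np.median(g[:,2]))
E
```

```text
n [-0.06003326 -0.28562199  0.95646019] th 0.29617389222969387 yaw -0.2071686968581847 14628 0.0006507509110448758
machine yaw -0.2071686968581847
(array([ 983, 1958,    2,    0,    0,    0,    0,  168, 1325,   17,   20,
         67,  461,    0]), array([-0.005,  0.   ,  0.005,  0.01 ,  0.015,  0.02 ,  0.025,  0.03 ,
        0.035,  0.04 ,  0.045,  0.05 ,  0.055,  0.06 ,  0.065]))
wing 535 0.05582693080643396 ((500.6533508300781, 168.9091339111328), (9.982380867004395, 33.85081481933594), 81.47920227050781) mid xyz [0.51522807 0.01172991 0.19305038]
 long axis deg in lid 171.54648808046298
disc 1495 0.035942479722123416 ((501.1983337402344, 168.57406616210938), (43.272159576416016, 42.525455474853516), 82.78067016601562) mid xyz [0.51695078 0.01701105 0.17411144]
 long axis deg in lid 81.27498218030976
c in mach 0.5202555675817084 0.15397984625591407 0.1460054929481091
hinge mach y 0.030625933483659037
housing ((492.63531494140625, -108.19430541992188), (66.5992431640625, 208.9064483642578), 74.60199737548828) 0.10796295542663831
```

```bash
sed -i 's/^YAW=.*/YAW=-0.2072; HM=[.5009,.0306]/' h.py; cat >> h.py <<'E'
def rep(tag=''):
    s=robot.state(); Rm,_=geo()
    print(tag,'t%.1f'%s['clock'],s['eef_pos'].round(4),'Fmach',Rm.inv().apply(s['force']).round(2),'T',s['torque'].round(2),'gap %.3f gf %.1f'%(s['finger_gap'],s['grasp_force']))
    return s
E
python3 - <<'E'
from h import *
jaws.gripper_to(.4,5)
p,r=stud_pose(.296,.148,.04); robot.reach(p,r); rep('above')
p,r=stud_pose(.296,.148,-.0085); print(robot.line_to(p,r,vel=.05,stop_force=1.5),p); rep('down')
jaws.gripper_to(0,5); rep('grip')
p,r=stud_pose(.296,0,-.0085); print(robot.line_to(p,r,vel=.02)); rep('turned')
im,P=cloud('wrist'); save(im,'w2.png')
E
```

```text
above t4.1 [0.5128 0.0027 0.2223] Fmach [-0.06 -0.78  0.91] T [-0.54  0.02 -0.01] gap 0.399 gf 0.0
False [0.51539596 0.01687744 0.17560786]
down t5.2 [0.5156 0.0168 0.1759] Fmach [0.08 0.19 0.58] T [-0.57  0.14  0.01] gap 0.400 gf 0.0
grip t5.8 [0.5154 0.0168 0.1757] Fmach [-0.48  0.15 -0.26] T [-0.7   0.17  0.06] gap 0.115 gf 5.0
False
turned t6.1 [0.5154 0.0168 0.1756] Fmach [-0.21  0.04  0.96] T [-0.69  0.16  0.03] gap 0.112 gf 5.0
```

View pics/w2.png

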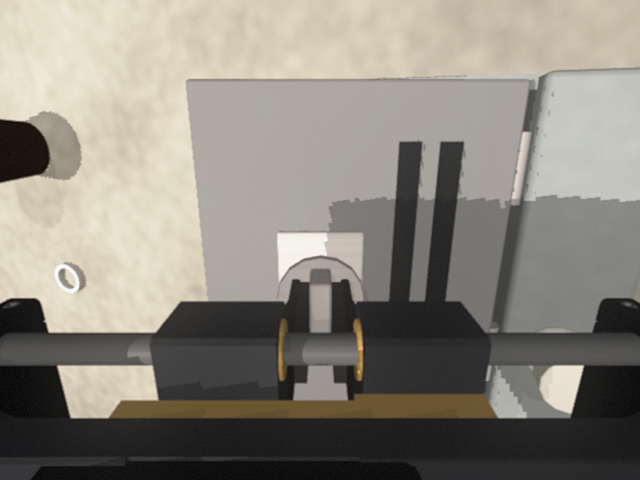

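The wrist view shows the wing held between the fingertips at about (320,290), parallel to the hinge and the lid's slots. Next I'll swing the lid shut along its arc.

```bash
python3 - <<'E'
from h import *
for th in (.22,.15,.10,.06,.03,.01,0):
    p,r=stud_pose(th,0,-.0085); robot.line_to(p,r,vel=.05 if th>.05 else .02); rep('th %.2f'%th)
robot.pause(.5); s=rep('rest'); 
for i in range(1,6):
    p,r=stud_pose(0,0,-.0085,.001*i); hit=robot.line_to(p,r,vel=.01,stop_force=4); s=rep('push %d %s'%(i,hit))
    if hit: break
E
```

```text
th 0.22 t6.5 [0.5165 0.0225 0.1682] Fmach [ 1.16 -1.24 -0.48] T [-0.81 -0.02 -0.07] gap 0.114 gf 5.0
th 0.15 t6.8 [0.5175 0.0267 0.1615] Fmach [ 0.95 -0.93  0.08] T [-0.47 -0.04 -0.08] gap 0.115 gf 5.0
th 0.10 t7.1 [0.5181 0.0295 0.1564] Fmach [0.46 0.04 1.01] T [-0.3  -0.04 -0.01] gap 0.115 gf 5.0
th 0.06 t7.3 [0.5186 0.0316 0.1521] Fmach [ 0.43  0.02 -0.04] T [-0.29 -0.03 -0.08] gap 0.113 gf 5.0
th 0.03 t7.6 [0.5189 0.0331 0.1489] Fmach [ 0.55 -0.06 -0.1 ] T [-0.26 -0.1  -0.02] gap 0.115 gf 5.0
th 0.01 t7.9 [0.5191 0.0341 0.1466] Fmach [ 0.9  -1.13  1.11] T [-0.3  -0.15 -0.11] gap 0.115 gf 5.0
th 0.00 t8.2 [0.5192 0.0345 0.1457] Fmach [ 0.54 -0.57  1.69] T [-0.31 -0.08 -0.04] gap 0.119 gf 5.0
rest t8.7 [0.5192 0.0345 0.1456] Fmach [ 0.15 -1.69  2.98] T [-0.37  0.02 -0.05] gap 0.115 gf 5.0
push 1 False t8.9 [0.5192 0.0345 0.1445] Fmach [ 1.2  -0.64  3.14] T [-0.44 -0.   -0.1 ] gap 0.111 gf 5.0
push 2 False t9.2 [0.5192 0.0345 0.1435] Fmach [-0.49 -1.59  4.48] T [-0.51 -0.09 -0.06] gap 0.113 gf 5.0
push 3 False t9.4 [0.5192 0.0345 0.1425] Fmach [ 0.31 -1.32  2.73] T [-0.5  -0.13 -0.03] gap 0.117 gf 5.0
push 4 False t9.7 [0.5192 0.0345 0.1415] Fmach [ 0.07 -1.88  3.6 ] T [-0.54 -0.1  -0.05] gap 0.112 gf 5.0
push 5 False t9.9 [0.5192 0.0345 0.1405] Fmach [ 0.16 -1.47  4.19] T [-0.56 -0.08 -0.07] gap 0.118 gf 5.0
```

```bash
cat >> h.py <<'E'
def favg(n=8):
    Rm,_=geo(); F=[];T=[]
    for _ in range(n):
        robot.pause(.02); s=robot.state(); F.append(Rm.inv().apply(s['force'])); T.append(s['torque'])
    return np.mean(F,0),np.mean(T,0),s
E
python3 - <<'E'
from h import *
x=.005; hist=[]
while x<.0310:
    x+=.0004
    p,r=stud_pose(0,0,-.0085,x); hit=robot.line_to(p,r,vel=.006,stop_force=3.5)
    F,T,s=favg(); hist.append(F[2]); base=np.median(hist[-12:-2]) if len(hist)>4 else 4.3
    print('%.1f z%.4f F'%(x*1e3,s['eef_pos'][2]),F.round(2),hit)
    if F[2]>base+2.2 or hit and F[2]>base+1.5: break
rep('end')
E
```

```text
5.4 z0.1401 F [ 1.02 -1.67  3.98] False
5.8 z0.1397 F [ 0.78 -1.75  3.65] False
6.2 z0.1393 F [ 0.86 -1.67  3.65] False
6.6 z0.1389 F [ 1.18 -1.75  3.79] False
7.0 z0.1385 F [ 1.02 -1.56  4.2 ] False
7.4 z0.1381 F [ 0.81 -1.9   4.03] False
7.8 z0.1377 F [ 1.11 -1.63  4.5 ] False
8.2 z0.1373 F [ 1.05 -1.51  4.01] False
8.6 z0.1369 F [ 1.28 -1.72  4.17] False
9.0 z0.1365 F [ 1.14 -1.53  4.35] False
9.4 z0.1361 F [ 1.   -1.69  4.23] False
9.8 z0.1357 F [ 1.21 -1.56  4.18] False
10.2 z0.1353 F [ 1.43 -1.62  4.17] False
10.6 z0.1349 F [ 1.51 -1.8   4.36] False
11.0 z0.1345 F [ 1.11 -1.61  4.61] False
11.4 z0.1341 F [ 1.2  -1.94  4.35] False
11.8 z0.1337 F [ 1.05 -1.72  4.32] False
12.2 z0.1333 F [ 1.16 -1.59  4.71] False
12.6 z0.1329 F [ 1.39 -1.36  4.75] False
13.0 z0.1325 F [ 1.4  -1.58  4.6 ] False
13.4 z0.1321 F [ 1.56 -1.72  4.47] False
13.8 z0.1317 F [ 1.12 -2.    4.72] False
14.2 z0.1313 F [ 1.23 -1.43  4.42] False
14.6 z0.1309 F [ 1.26 -1.88  4.63] False
15.0 z0.1305 F [ 1.25 -1.6   4.74] False
15.4 z0.1301 F [ 1.15 -1.29  4.83] False
15.8 z0.1297 F [ 1.1  -1.48  4.83] False
16.2 
[... 417 characters left out ...]
 F [ 0.88 -1.54  5.41] False
20.6 z0.1250 F [ 0.94 -1.74  5.52] False
21.0 z0.1246 F [ 0.95 -1.49  4.95] False
21.4 z0.1242 F [ 1.12 -1.63  5.02] False
21.8 z0.1238 F [ 1.02 -1.63  5.43] False
22.2 z0.1234 F [ 1.31 -1.25  5.55] False
22.6 z0.1230 F [ 1.35 -1.65  5.55] False
23.0 z0.1226 F [ 1.14 -1.56  5.4 ] False
23.4 z0.1222 F [ 1.64 -1.52  5.67] False
23.8 z0.1219 F [ 1.16 -1.58  5.39] False
24.2 z0.1216 F [ 0.77 -1.58  6.75] False
24.6 z0.1213 F [ 0.7  -1.59  6.8 ] False
25.0 z0.1209 F [ 0.39 -1.69  6.84] False
25.4 z0.1205 F [ 0.25 -1.26  7.19] False
25.8 z0.1204 F [-0.22 -1.49  8.6 ] False
end t29.8 [0.5192 0.0345 0.1204] Fmach [ 0.21 -0.83  8.77] T [-0.52  0.1   0.  ] gap 0.115 gf 6.2
```

```bash
python3 - <<'E'
from h import *
def meas(x):
    p,r=stud_pose(0,0,-.0085,x); robot.line_to(p,r,vel=.006,stop_force=3); robot.pause(.15)
    F,z=[],[]
    for _ in range(15):
        robot.pause(.02); s=robot.state(); F.append(s['force'][2]); z.append(s['eef_pos'][2])
    print('%.1f z %.3f mm F %.2f'%(x*1e3,np.mean(z)*1e3,np.mean(F)), s['grasp_force'].round(1))
for x in (.0258,.0262,.0265): meas(x)
rep()
E
```

```text
Traceback (most recent call last):
AttributeError: 'float' object has no attribute 'round'
```

```bash
python3 - <<'E'
from h import *
def meas(x):
    p,r=stud_pose(0,0,-.0085,x); robot.line_to(p,r,vel=.006,stop_force=3); robot.pause(.15)
    F,z=[],[]
    for _ in range(15):
        robot.pause(.02); s=robot.state(); F.append(s['force'][2]); z.append(s['eef_pos'][2])
    print('%.1f z %.3f mm F %.2f'%(x*1e3,np.mean(z)*1e3,np.mean(F)))
for x in (.0258,.0262,.0265): meas(x)
rep()
E
```

```text
25.8 z 120.387 mm F 8.55
26.2 z 120.267 mm F 9.85
26.5 z 120.184 mm F 11.14
 t32.4 [0.5192 0.0345 0.1202] Fmach [-0.94 -1.   11.14] T [-0.45  0.46 -0.09] gap 0.116 gf 7.2
```

The contact stiffness is about 13 N/mm, which matches the rubber pad, so the lug is through the slot. I'll ease off slightly and turn the stud.

```bash
python3 - <<'E'
from h import *
for t in (0,.1,.25,.45,.65,.85,1.05,1.25,1.4,1.5,1.55):
    p,r=stud_pose(0,t,-.0085,.0257); robot.line_to(p,r,vel=.01); F,T,s=favg(4)
    print(t,'t%.1f'%s['clock'],F.round(2),T.round(2),s['eef_pos'].round(4),'gap %.3f'%s['finger_gap'])
    if abs(T[2])>.6 or F[2]>14 or np.hypot(*F[:2])>10: break
im,P=cloud('wrist'); save(im,'w3.png')
E
```

```text
0 t32.8 [ 0.29 -1.87  7.95] [-0.54  0.06 -0.04] [0.5192 0.0345 0.1204] gap 0.115
0.1 t33.1 [ 0.13 -1.18  7.78] [-0.57  0.07 -0.02] [0.5192 0.0345 0.1204] gap 0.112
0.25 t33.4 [ 0.1  -1.77  8.16] [-0.59  0.1  -0.04] [0.5192 0.0345 0.1204] gap 0.113
0.45 t33.9 [ 0.06 -1.88  8.3 ] [-0.61  0.07 -0.04] [0.5191 0.0344 0.1204] gap 0.113
0.65 t34.3 [-0.12 -2.03  7.88] [-0.64  0.1  -0.04] [0.5191 0.0344 0.1204] gap 0.115
0.85 t34.7 [-0.03 -2.09  8.66] [-0.63  0.09 -0.05] [0.519  0.0344 0.1204] gap 0.118
1.05 t35.1 [ 0.16 -2.19  8.22] [-0.64  0.12 -0.04] [0.519  0.0343 0.1204] gap 0.116
1.25 t35.5 [-0.33 -2.63  7.79] [-0.61  0.14 -0.04] [0.5189 0.0343 0.1204] gap 0.117
1.4 t35.9 [-0.17 -2.13  8.81] [-0.62  0.15 -0.03] [0.5189 0.0343 0.1204] gap 0.115
1.5 t36.2 [-0.55 -1.98  8.51] [-0.58  0.17 -0.01] [0.5189 0.0343 0.1204] gap 0.117
1.55 t36.5 [-0.38 -2.59  8.04] [-0.58  0.17 -0.01] [0.5188 0.0343 0.1204] gap 0.117
```

View pics/w3.png

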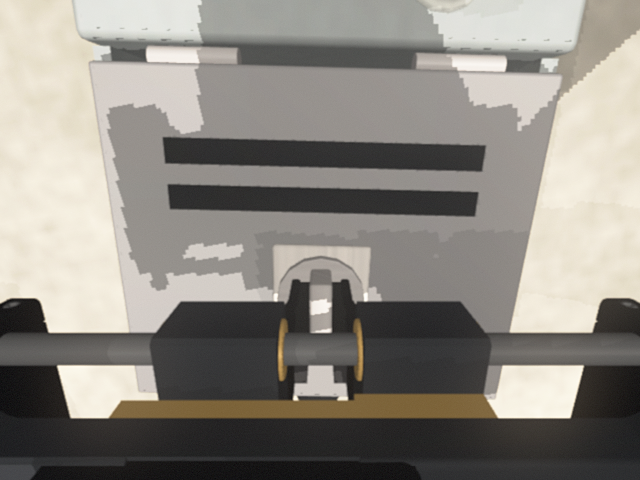

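The wing at about (320,300) now stands square to the lid's slots, so the quarter turn is done. I'll ease up slowly, feeling for the slot plate to take the load.

```bash
python3 - <<'E'
from h import *
x=.0257
while x>.0222:
    x-=.0003; p,r=stud_pose(0,1.55,-.0085,x); robot.line_to(p,r,vel=.006); F,T,s=favg(5)
    print('%.1f z%.4f F'%(x*1e3,s['eef_pos'][2]),F.round(2))
    if F[2]<3.5: break
E
```

```text
25.4 z0.1205 F [ 0.08 -2.19  7.11]
25.1 z0.1206 F [ 0.33 -2.22  6.16]
24.8 z0.1207 F [ 0.65 -2.25  5.45]
24.5 z0.1210 F [ 0.79 -1.91  5.18]
24.2 z0.1213 F [ 0.6  -2.47  6.21]
23.9 z0.1216 F [ 0.92 -2.44  5.72]
23.6 z0.1219 F [ 0.52 -2.21  5.45]
23.3 z0.1222 F [ 1.17 -2.21  5.22]
23.0 z0.1222 F [ 1.06 -2.91  3.1 ]
```

```bash
python3 - <<'E'
from h import *
jaws.gripper_to(.4); rep('open')
p,r=stud_pose(0,1.55,-.0085,.021); robot.line_to(p,r,vel=.01); rep()
p,r=stud_pose(0,1.55,.12); robot.line_to(p,r,vel=.08); rep('up')
robot.pause(.3); im,P=cloud('wrist'); save(im,'w4.png')
L=P[200:300,150:500].reshape(-1,3); 
print('z hist',np.histogram(L[np.isfinite(L[:,2]),2],bins=np.arange(.09,.17,.005)))
Rm,H=geo(); Q=P.reshape(-1,3); Q=Q[np.isfinite(Q[:,0])]; M=Rm.inv().apply(Q-H)
k=(abs(M[:,0])<.1)&(M[:,1]>.01)&(M[:,1]<.17)&(abs(M[:,2]-.008)<.006); print('lid slope',np.polyfit(M[k,1],M[k,2],1))
k=(np.hypot(M[:,0],M[:,1]-.11)<.03)&(M[:,2]>.034); uv=(M[k,:2]*1000).astype(np.float32); print('wing',cv2.minAreaRect(uv),np.median(M[k,2]))
E
```

```text
open t40.3 [0.5189 0.0346 0.1223] Fmach [0.3  1.01 1.09] T [ 0.2  -0.03  0.03] gap 0.401 gf 0.4
 t40.7 [0.519  0.0345 0.1245] Fmach [0.3  0.12 0.15] T [ 0.07 -0.06 -0.01] gap 0.404 gf 0.0
up t42.7 [0.5189 0.0345 0.2735] Fmach [0.26 0.17 1.06] T [ 0.09 -0.07 -0.01] gap 0.399 gf 0.0
z hist (array([   19,     7,     0, 16114,   735,     8,  1259,    14,    15,
          21,   447,     0,     0,     0,     0,     0]), array([0.09 , 0.095, 0.1  , 0.105, 0.11 , 0.115, 0.12 , 0.125, 0.13 ,
       0.135, 0.14 , 0.145, 0.15 , 0.155, 0.16 , 0.165, 0.17 ]))
lid slope [-0.00035387  0.00858304]
wing ((1.0164222717285156, 103.07624816894531), (46.841094970703125, 54.55248260498047), 76.64810943603516) 0.2774302969824306
```

View pics/w4.png

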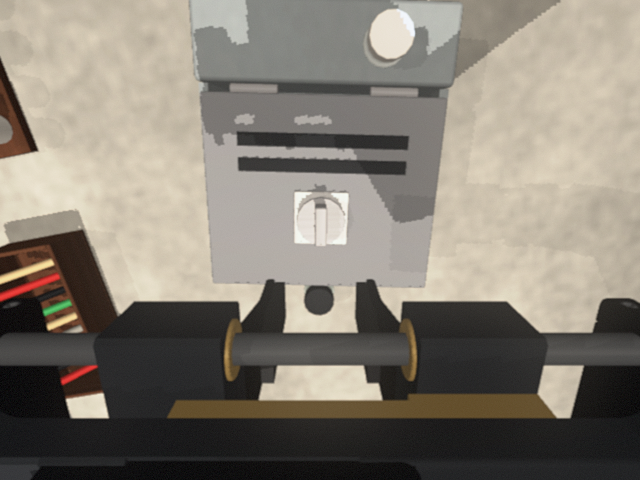

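The lid is flush (slope about 0), and the wing at (321,222) is square to the hinge and sitting about 23 mm lower. The jars are in place and the gripper is clear of everything.

```bash
python3 -c "
from h import *
print(robot.finish_job())"
```

```text
the job is handed in; nothing more can be done
None
```

The lid is shut flush and locked by its own stud, which was turned about a quarter turn with its lug caught under the slot plate; the gripper touches nothing and the job is handed in (no verdict was shown).

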